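# Find the loose locating post and park it for repair

## Task

One of the two steel locating posts in the black docking base has worked loose: grip a post by its stub and try to shift it along the base as far as it goes, first to the left, then to the right (as the robot sees it), and if it is held firm try the other. Having felt the loose one's play both ways, draw it straight up and lower it upright into the hole of the grey service block, letting go only once its flange is down on top. The firm post stays seated in the base.

Things in the scene. Friction and masses are not known exactly. Their poses are not given: they have to be found in the camera images.
- post_a: Upright round steel locating post, 0.2 kg, looks like the other. Origin: centre of its flange's underside, z up. Flange 56 mm dia, 6 mm thick; on it a 22 mm dia stub to grip (z 6 to 54 mm); below it a 12 mm neck, then a 20 mm dia foot ending at z -38 mm. If loose: slides 8 mm each way along the base with under 2 N, stays where left, lifts out. Starts at the base's left (+y).
- post_b: Upright round steel locating post, 0.2 kg, looks like the other. Origin: centre of its flange's underside, z up. Flange 56 mm dia, 6 mm thick; on it a 22 mm dia stub to grip (z 6 to 54 mm); below it a 12 mm neck, then a 20 mm dia foot ending at z -38 mm. If loose: slides 8 mm each way along the base with under 2 N, stays where left, lifts out. Starts at the base's right (-y).
- dock: Black fixed base, 90 (x) by 220 (y) by 42 mm tall. Origin: centre of its underside, y along its length to the robot's left, z up. Posts stand at x 0, y +60 and -60 mm, flanges on its top (z 42 mm) hiding the slots. Either post may be the loose one. The firm one gives under 3.5 mm along y, its rubber mount pushing back 6 N per mm after 1 mm of slack; it cannot be pulled out.
- service_block: Grey service block, fixed, 110 mm by 110 mm by 42 mm tall; origin at the centre of its underside, z up. In the middle of its top is a square through-hole 36 mm wide, sides along its x and y; a post's foot goes into it and the flange comes to rest on the top at z = 42 mm.
There are look-alikes about, which are no part of the job. Leave any blue, green or turquoise look-alike of the post_a alone.

How it is judged:
On the way, in this order (a step that is already met when the one before it is completed fails the run):
1. a post, still seated in the base, has been slid at least 4.5 mm to the left along the base (only the loose one can) (((y of post_a in the frame of dock between 0.0645 and 0.072 m and z of post_a in the frame of dock between 0.037 and 0.047 m and horizontal distance between post_a and dock below 0.09 m) or (y of post_b in the frame of dock between -0.0555 and -0.048 m and z of post_b in the frame of dock between 0.037 and 0.047 m and horizontal distance between post_b and dock below 0.09 m))), for 0.05 s.
2. a post, still seated, has been slid at least 4.5 mm to the right of its middle (((y of post_a in the frame of dock between 0.048 and 0.0555 m and z of post_a in the frame of dock between 0.037 and 0.047 m and horizontal distance between post_a and dock below 0.09 m) or (y of post_b in the frame of dock between -0.072 and -0.0645 m and z of post_b in the frame of dock between 0.037 and 0.047 m and horizontal distance between post_b and dock below 0.09 m))), for 0.05 s.
3. a post is lowered into the service block's hole, its flange within 15 mm of the top, with the fingers still on it (((horizontal distance between post_a and service_block below 0.013 m and z of post_a in the frame of service_block below 0.057 m and contact force between the fingers and post_a above 0.3 N) or (horizontal distance between post_b and service_block below 0.013 m and z of post_b in the frame of service_block below 0.057 m and contact force between the fingers and post_b above 0.3 N))), for 0.05 s.
At the end, for the whole second after the job is handed in: One post stands still in the service block: axis within 13 mm of the hole's middle, flange within 4 mm of the block's top, upright within 10 degrees. The other is still seated in its place in the base: within 10 mm sideways, 5 mm in height, upright within 10 degrees (((horizontal distance between post_a and service_block below 0.013 m and z of post_a in the frame of service_block between 0.038 and 0.046 m and angle between each of post_a, post_b's own z axis and vertical below 0.17 rad and linear speed of post_a below 0.02 m/s and x of post_b in the frame of dock between -0.01 and 0.01 m and y of post_b in the frame of dock between -0.0705 and -0.0495 m and z of post_b in the frame of dock between 0.037 and 0.047 m) or (horizontal distance between post_b and service_block below 0.013 m and z of post_b in the frame of service_block between 0.038 and 0.046 m and angle between each of post_b, post_a's own z axis and vertical below 0.17 rad and linear speed of post_b below 0.02 m/s and x of post_a in the frame of dock between -0.01 and 0.01 m and y of post_a in the frame of dock between 0.0495 and 0.0705 m and z of post_a in the frame of dock between 0.037 and 0.047 m))); the robot touches nothing.
It also fails if it takes over 54 s, if anything falls off the work surface, if the arm or the gripper's body presses on something with over 40 N, if the wrist force passes 120 N, or if a joint passes its speed limit or range.

## Robot

A 6-joint arm with a two-finger parallel gripper is mounted at the origin on the work surface. World frame = base frame: x ahead of the robot, y to its left, z up, the work surface at z = 0. Lengths are in m, angles in rad, forces in N, time in s.
With the tool pointing down it reaches from about 0.325 to 0.75 m from the base axis. Payload 7.6 kg.
Tool frame: the origin (TCP) lies at the very end of the fingers, on their centre line; the grasp point (between the pads) lies grip_point_offset behind it (grip_point_offset is the distance from the TCP to the grasp point, in m); z points along the fingers, y is the direction in which the jaws open and shut (so a half turn about z gives the same grasp; the last joint's range is limited). The gripper opens to 85 mm and grips with 20 to 120 N. Pads are 22 mm wide; open, the fingers measure 114 mm over their backs; the gripper's body (76 mm by 85 mm) begins 54 mm behind the grasp point. The pads swing forward as they close: fully open they stand 13 mm farther back than shut.
Start: joints at [-1.411, 0.052, 1.401, -0, 1.689, -0.07], TCP at [0.12, -0.511, 0.231] pointing down, gripper open.
Joint ranges: [-2.9, 2.9], [-0.91, 2.17], [0.12, 2.37], [-1.06, 4.2], [0.26, 2.73], [-2.93, 2.93]. Speed limits (rad/s): [2.57, 2.57, 3.01, 3.14, 3.14, 3.14].

## Interface

Orientations are given as a unit quaternion [x, y, z, w].
In Python, from plant import read_state, get_image, calibration, close_job, grip_point_offset gives the robot as it stands. The module is installed in compiled form; this text tells all that it offers.
- The arm moves only by the tool apply_moves, never from a script. Its argument "motion" is a list of rows, each a list of 4 numbers: the shift along the tool's x, y, z in mm, then the turn about the tool's z in rad. In form: [[x, y, z, roll], ...]. A call has 1 to 8 rows; each row shifts and turns the pose as measured when the row begins, along the tool's axes as they then stand; what a row does not reach is not made up. A row lasts 1/12 s, in which the tool goes at most 41.7 mm and 7.16 degrees, less where a joint would pass 70% of its speed; a pose out of reach is approached as far as the arm can. A call is refused whole if a number of a shift passes 41.7 or a number of a turn 0.125, either way. A call with a gripper value outside its range is refused whole. "jaw" is the opening in per cent of the stroke, from 0 (shut) to 100 (fully open), set as the call begins (left out, the last holds). The fingers move at their own pace and stop on an object; the grip force is fixed at half the most. Time passes only in rows, so rows that do not move let the fingers close. It gives the time, the measured TCP pose, the force and the opening at its end, in the units of the state.
- read_state(): the state, without advancing time (a new reading comes with each control period).
- get_image(name): name is "scene" or "top" or "wrist"; returns the picture (480x640x3 uint8, red, green, blue); there is no depth.
- calibration(name): a dict with "fx", "fy", "cx", "cy" (pixels), "cam_to_world" (4x4, takes a point from camera to world coordinates); the wrist camera has in their place "mount" (4x4, takes a point from camera to tool coordinates, whose origin is the TCP and whose axes are the flange's). Camera axes: x right, y up, looking along -z (the intrinsics and any distortion apply to the point x, -y, -z); pixel columns grow to the right and rows downward; lengths in m; the calibration is good to about 2 mm. The wrist camera is an equidistant fisheye: a pixel r from the principal point sees the ray r / f radians off the axis. A picture is of the moment at which its call begins: read the wrist's pose just before it. calibration takes no time and is no camera call.
- close_job(): hands the job in, once; it reports no verdict.
The state is a dict: "time_s": time; "q": joint angles; "joint_vel": joint speeds; "tau": joint torques, N m; "eef_pos": TCP position; "tcp_rot": TCP orientation; "force": force on the tool from outside, world axes, zero at the start; "wrist_torque": the same for the moment, N m; "opening": opening from 0.0 (shut) to 1.0 (fully open).
Only numpy, scipy, OpenCV 4.12 (cv2) and the standard library are available. Lean on these libraries where they do the work, as an engineer would, in place of code of your own. Each camera call takes 0.05 s, during which the arm holds its last target.

## Working session

There is one attempt and no reset: what is moved stays moved. The work goes in short steps, Python scripts to look and compute and a tool call to move; the robot and the scene stay as the last step left them, time stands still between calls to the robot, and variables do not carry over. Pictures are saved under pics/ and viewed, and the job is handed in when it is done.

Besides the shell and the picture viewer there is one more tool, called after ">>>" by a JSON object that holds its "name" and its "arguments", one argument or row to a line. apply_moves: Moves the arm, as the interface text tells. Its arguments: {"type":"object","properties":{"motion":{"type":"array"},"jaw":{"type":"number"}},"required":["motion"]}

```bash
mkdir -p pics; python3 - <<'E'
from plant import *
import cv2
print(read_state()); print(grip_point_offset)
for n in ("scene","top"):
    cv2.imwrite(f"pics/{n}0.png",get_image(n)[:,:,::-1]); print(n,calibration(n))
print(calibration("wrist"))
E
```

```text
{'time_s': 0.0, 'q': array([-1.41131084e+00,  5.28477284e-02,  1.40173480e+00, -2.60697446e-05,
        1.68858091e+00, -7.02903461e-02]), 'joint_vel': array([ 0.00182117, -0.00074969,  0.00022604,  0.00035403, -0.00128371,
       -0.00169282]), 'tau': array([ 7.04652412e-04, -3.81665719e+01, -3.60186195e+01,  6.96065285e-05,
        6.25948000e-03, -2.77096149e-06]), 'eef_pos': array([ 0.11954629, -0.51090155,  0.2304616 ]), 'tcp_rot': array([ 9.93407507e-01,  1.14633799e-01, -4.79477960e-05, -7.84032662e-04]), 'force': array([ 0.00115543, -0.0946046 , -0.27346515]), 'wrist_torque': array([-0.01838565, -0.02239165, -0.00542186]), 'opening': 0.9971372214056072}
0.0187
scene {'fx': 569.8882318635781, 'fy': 569.8882318635781, 'cx': 314.9221527500707, 'cy': 234.4533401612746, 'cam_to_world': array([[-7.73030304e-01, -4.86988516e-01,  4.06529623e-01,
         1.04148430e+00],
       [ 6.34368961e-01, -5.93017950e-01,  4.95888831e-01,
         5.93447427e-01],
       [-4.12802942e-04,  6.41226868e-01,  7.67351245e-01,
         8.66148371e-01],
       [ 0.00000000e+00,  0.00000000e+00,  0.
[... 164 characters left out ...]
array([[ 0.01217164,  0.98259881, -0.18534136,  0.39207666],
       [-0.99989084,  0.01040773, -0.01048705,  0.04855645],
       [-0.00837558,  0.18544877,  0.98261824,  1.09489062],
       [ 0.        ,  0.        ,  0.        ,  1.        ]])}
{'fx': 371.64829954431775, 'fy': 371.64829954431775, 'cx': 320.44296718804907, 'cy': 251.4697703370585, 'mount': array([[ 8.36101320e-04,  9.50888873e-01,  3.09531342e-01,
         7.84350811e-02],
       [ 9.99999647e-01, -7.67685726e-04, -3.42831874e-04,
         2.24697126e-04],
       [-8.83722211e-05,  3.09531519e-01, -9.50889179e-01,
        -1.41422611e-01],
       [ 0.00000000e+00,  0.00000000e+00,  0.00000000e+00,
         1.00000000e+00]])}
```

View pics/scene0.png

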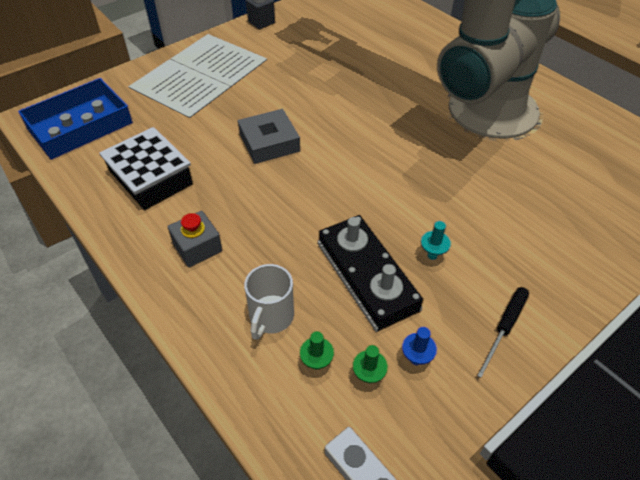

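View pics/top0.png

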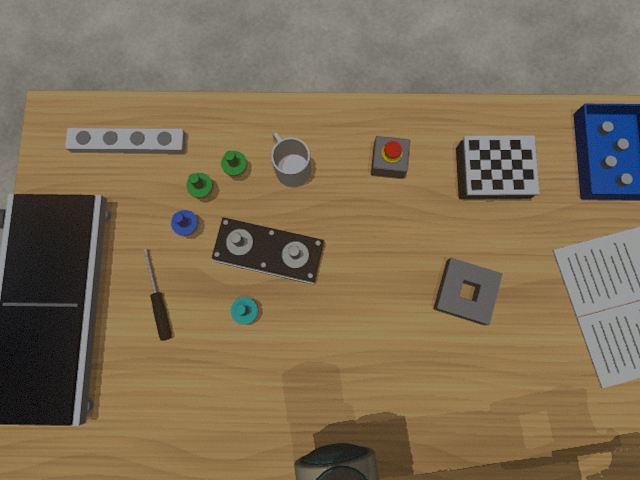

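```bash
python3 - <<'E'
import cv2,numpy as np
t=cv2.imread("pics/top0.png"); s=cv2.imread("pics/scene0.png")
a=cv2.resize(t[210:290,205:330],None,fx=6,fy=6,interpolation=cv2.INTER_CUBIC)
b=cv2.resize(t[250:330,425:515],None,fx=6,fy=6,interpolation=cv2.INTER_CUBIC)
c=cv2.resize(s[205:335,305:435],None,fx=4.5,fy=4.5,interpolation=cv2.INTER_CUBIC)
for n,i in zip("abc",(a,b,c)): cv2.imwrite(f"pics/crop_{n}.png",i)
E
```

```text
(no output)
```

View pics/crop_a.png

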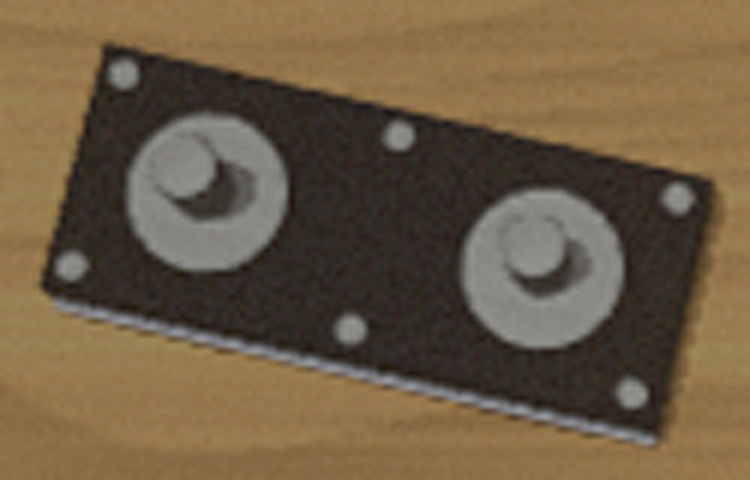

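View pics/crop_b.png

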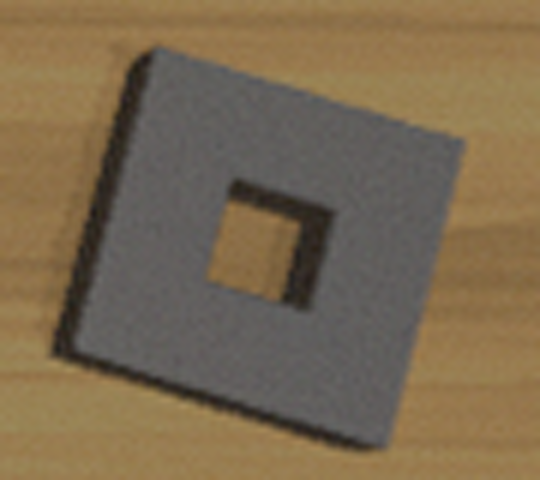

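View pics/crop_c.png

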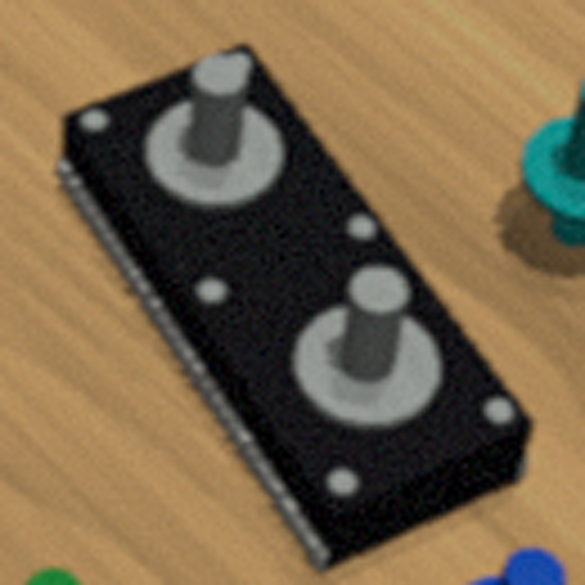

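```bash
cat > h.py <<'E'
import numpy as np
from plant import calibration
def ray(n,u,v):
    c=calibration(n); d=np.array([(u-c['cx'])/c['fx'],-(v-c['cy'])/c['fy'],-1.]); M=c['cam_to_world']
    return M[:3,3],M[:3,:3]@d
def onz(n,u,v,z):
    o,d=ray(n,u,v); return (o+d*(z-o[2])/d[2])[:2]
E
python3 - <<'E'
from h import *
T=lambda x,y,z:onz("top",205+(x+.5)/6-.5,210+(y+.5)/6-.5,z)
B=lambda x,y,z:onz("top",425+(x+.5)/6-.5,250+(y+.5)/6-.5,z)
S=lambda x,y,z:onz("scene",305+(x+.5)/4.5-.5,205+(y+.5)/4.5-.5,z)
print("flA",T(208,192,.048),S(368,366,.048),"stubA",T(185,163,.096),S(379,289,.096)) 
print("flB",T(543,268,.048),S(214,150,.048),"stubB",T(535,245,.096),S(221,73,.096))
def rect(c):
    c=np.array(c);m=c.mean(0);print(m,[np.linalg.norm(c[i]-c[i-1]) for i in range(4)]); 
    # +y edge direction
    for p,q in ((1,0),(2,3)): d=c[q]-c[p];print(np.degrees(np.arctan2(-d[0],d[1])))
    for p,q in ((3,0),(2,1)): d=c[q]-c[p];print(np.degrees(np.arctan2(d[1],d[0])))
rect([T(*p,.042) for p in((108,47),(712,182),(655,432),(45,292))])
rect([B(*p,.042) for p in((155,48),(463,141),(382,446),(75,350))])
rect([B(*p,.042) for p in((234,180),(335,210),(308,309),(208,281))])
E
```

```text
flA [0.58493473 0.23029999] [0.5860173  0.23385325] stubA [0.58579763 0.23002118] [0.58536163 0.23245418]
flB [0.55948325 0.11335888] [0.55984143 0.11527271] stubB [0.55946013 0.11319418] [0.55935806 0.11534331]
[0.57075484 0.17118167] [np.float64(0.08926962353746762), np.float64(0.21835323035042284), np.float64(0.08960507769757639), np.float64(0.21754082934384028)]
-12.206941209907395
-12.297136692231707
-11.452800694967388
-11.975287376911675
[ 0.48934204 -0.24536262] [np.float64(0.10853292257783359), np.float64(0.1090685234264241), np.float64(0.10892803059674071), np.float64(0.10705026273233553)]
-16.6147871384374
-16.819604229608025
-16.436022362980204
-17.49866427351346
[ 0.48931466 -0.24625657] [np.float64(0.03614079333965632), np.float64(0.035508953716609046), np.float64(0.03551442122632873), np.float64(0.03481670739037792)]
-16.223779173121223
-15.178020900529463
-16.40123809290265
-17.530644870274482
```

```bash
cat >> h.py <<'E'
from plant import read_state
from scipy.spatial.transform import Rotation as R
def st():
    s=read_state(); r=R.from_quat(s['tcp_rot']); m=r.as_matrix()
    return s,np.degrees(np.arctan2(m[1,0],m[0,0]))
def plan(tgt,yaw,n):
    """equal rows (yaw of tool x in deg); tool down: x=(c,s) y=(s,-c) z=-up"""
    s,y0=st(); d=(np.array(tgt)-s['eef_pos'])*1000/n; dr=-np.radians(yaw-y0)/n
    print('t',round(s['time_s'],2),'pos',s['eef_pos'].round(4),'yaw',round(y0,2),'f',s['force'].round(2),'op',round(s['opening'],3))
    out=[]
    for i in range(n):
        a=np.radians(y0)-dr*i; c,q=np.cos(a),np.sin(a)
        out.append([float(round(c*d[0]+q*d[1],1)),float(round(q*d[0]-c*d[1],1)),float(round(-d[2],1)),float(round(dr,3))])
    print(out)
E
python3 -c "
from h import *
plan([.33,-.2,.23],-12.2,8)
plan([.5595,.114,.15],-12.2,20)"
```

```text
t 0.1 pos [ 0.1196 -0.5109  0.2306] yaw 13.17 f [ 0.05 -0.16 -0.11] op 1.002
[[34.5, -31.9, 0.1, 0.055], [32.7, -33.7, 0.1, 0.055], [30.7, -35.5, 0.1, 0.055], [28.7, -37.1, 0.1, 0.055], [26.6, -38.6, 0.1, 0.055], [24.5, -40.1, 0.1, 0.055], [22.2, -41.3, 0.1, 0.055], [19.9, -42.5, 0.1, 0.055]]
t 0.1 pos [ 0.1196 -0.5109  0.2306] yaw 13.17 f [ 0.05 -0.16 -0.11] op 1.002
[[28.5, -25.4, 4.0, 0.022], [28.0, -26.0, 4.0, 0.022], [27.4, -26.7, 4.0, 0.022], [26.8, -27.3, 4.0, 0.022], [26.2, -27.8, 4.0, 0.022], [25.6, -28.4, 4.0, 0.022], [24.9, -29.0, 4.0, 0.022], [24.3, -29.5, 4.0, 0.022], [23.6, -30.0, 4.0, 0.022], [22.9, -30.6, 4.0, 0.022], [22.3, -31.1, 4.0, 0.022], [21.6, -31.5, 4.0, 0.022], [20.9, -32.0, 4.0, 0.022], [20.1, -32.5, 4.0, 0.022], [19.4, -32.9, 4.0, 0.022], [18.7, -33.3, 4.0, 0.022], [18.0, -33.7, 4.0, 0.022], [17.2, -34.1, 4.0, 0.022], [16.4, -34.5, 4.0, 0.022], [15.7, -34.9, 4.0, 0.022]]
```

Look-alikes in the top image: the steel posts on the black base at (240,242) = post_a and (295,255) = post_b; turquoise at (244,311), blue at (184,223), greens at (200,185) and (234,163), and pegs in the blue tray at about (610,150). I'll use the two grey ones on the base. The close crop confirms grey flanges on the black base. I'm starting with post_b because it is nearer, and holding about 0.23 m height on the way.

>>> {"name": "apply_moves", "arguments": {
  "motion": [
    [28.5, -25.5, 0, 0.05],
    [27, -27, 0, 0.05],
    [25.5, -28.5, 0, 0.05],
    [24, -29.5, 0, 0.05],
    [22.5, -31, 0, 0.05],
    [21, -32, 0, 0.05],
    [19.5, -33, 0, 0.05],
    [18, -34, 0, 0.05]
  ],
  "jaw": 100
}}

```text
time_s: 0.77
eef_pos: [0.2966, -0.2529, 0.2252]
tcp_rot: [0.995, -0.1, -0.003, -0.005]
force: [1.1, -0.2, 0.4]
opening: 0.998
```

```bash
python3 -c "
from h import *
plan([.5595,.114,.21],-12.2,14)"
```

```text
t 0.77 pos [ 0.2966 -0.2529  0.2252] yaw -11.49 f [ 1.09 -0.24  0.45] op 0.998
[[13.2, -29.4, 1.1, 0.001], [13.2, -29.4, 1.1, 0.001], [13.1, -29.4, 1.1, 0.001], [13.1, -29.5, 1.1, 0.001], [13.1, -29.5, 1.1, 0.001], [13.1, -29.5, 1.1, 0.001], [13.0, -29.5, 1.1, 0.001], [13.0, -29.5, 1.1, 0.001], [13.0, -29.5, 1.1, 0.001], [12.9, -29.5, 1.1, 0.001], [12.9, -29.5, 1.1, 0.001], [12.9, -29.6, 1.1, 0.001], [12.9, -29.6, 1.1, 0.001], [12.8, -29.6, 1.1, 0.001]]
```

>>> {"name": "apply_moves", "arguments": {
  "motion": [
    [13, -29.5, 0, 0],
    [13, -29.5, 0, 0],
    [13, -29.5, 0, 0],
    [13, -29.5, 0, 0],
    [13, -29.5, 0, 0],
    [13, -29.5, 0, 0],
    [13, -29.5, 0, 0],
    [13, -29.5, 0, 0]
  ]
}}

```text
time_s: 1.43
eef_pos: [0.4502, -0.0282, 0.2251]
tcp_rot: [0.995, -0.101, -0.003, -0.005]
force: [0.4, -0.7, -0.1]
opening: 1.0
```

```bash
python3 -c "
from h import *
plan([.5595,.114,.20],-12.2,6)"
```

```text
t 1.43 pos [ 0.4502 -0.0282  0.2251] yaw -11.57 f [ 0.37 -0.71 -0.05] op 1.0
[[13.1, -26.9, 4.2, 0.002], [13.0, -26.9, 4.2, 0.002], [13.0, -26.9, 4.2, 0.002], [12.9, -26.9, 4.2, 0.002], [12.9, -27.0, 4.2, 0.002], [12.8, -27.0, 4.2, 0.002]]
```

>>> {"name": "apply_moves", "arguments": {
  "motion": [
    [13, -27, 4, 0.002],
    [13, -27, 4, 0.002],
    [13, -27, 4, 0.002],
    [13, -27, 4, 0.002],
    [13, -27, 4, 0.002],
    [13, -27, 4, 0.002],
    [0, 0, 0, 0],
    [0, 0, 0, 0]
  ]
}}

```text
time_s: 2.1
eef_pos: [0.5641, 0.129, 0.1951]
tcp_rot: [0.995, -0.103, -0.007, -0.004]
force: [0.1, -0.7, -0.2]
opening: 0.998
```

```bash
python3 -c "
from h import *
from plant import get_image
import cv2
plan([.5595,.114,.15],-12.2,4)
cv2.imwrite('pics/w1.png',get_image('wrist')[:,:,::-1])
cv2.imwrite('pics/t1.png',get_image('top')[:,:,::-1])"
```

```text
t 2.1 pos [0.5641 0.129  0.1951] yaw -11.85 f [ 0.13 -0.65 -0.19] op 0.998
[[-0.3, 3.9, 11.3, 0.002], [-0.3, 3.9, 11.3, 0.002], [-0.3, 3.9, 11.3, 0.002], [-0.3, 3.9, 11.3, 0.002]]
```

View pics/w1.png

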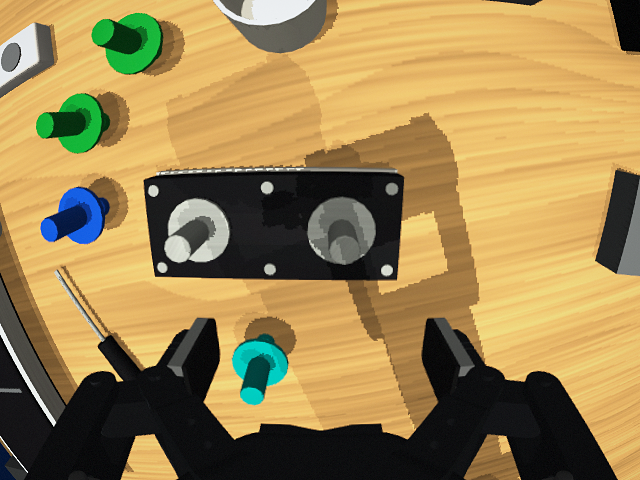

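The wrist view shows post_a's flange at about (198,231), post_b's at about (342,231), and the turquoise dummy well clear at (260,365). I'll check the positions with the fisheye model.

```bash
cat >> h.py <<'E'
def wr(u,v,z,pos,quat):
    c=calibration('wrist'); a,b=u-c['cx'],v-c['cy']; r=np.hypot(a,b); th=r/c['fx']
    d=np.array([np.sin(th)*a/r,-np.sin(th)*b/r,-np.cos(th)]); M=c['mount']; Q=R.from_quat(quat).as_matrix()
    o=np.array(pos)+Q@M[:3,3]; d=Q@(M[:3,:3]@d); return (o+d*(z-o[2])/d[2])[:2]
E
python3 -c "
from h import *
s,_=st();p,q=s['eef_pos'],s['tcp_rot']
print(R.from_quat(q).as_matrix()[:,2], s['time_s'])
print('A',wr(198,231,.048,p,q),wr(178,248,.096,p,q)); print('B',wr(342,231,.048,p,q),wr(344,248,.096,p,q))
"
```

```text
[-0.01291075  0.01031789 -0.99986342] 2.2
A [0.58493145 0.22856485] [0.58575374 0.22782451]
B [0.55990839 0.11154685] [0.56157667 0.11220455]
```

```bash
python3 -c "
from h import *
plan([.5597,.1131,.12],-12.2,5)"
```

```text
t 2.2 pos [0.5636 0.1281 0.1955] yaw -11.92 f [ 0.7  -0.57 -0.14] op 1.0
[[-0.1, 3.1, 15.1, 0.001], [-0.1, 3.1, 15.1, 0.001], [-0.1, 3.1, 15.1, 0.001], [-0.1, 3.1, 15.1, 0.001], [-0.1, 3.1, 15.1, 0.001]]
```

>>> {"name": "apply_moves", "arguments": {
  "motion": [
    [0, 5, 10, 0.002],
    [0, 5, 14, 0.002],
    [0, 5, 15, 0.001],
    [0, 0, 18, 0],
    [0, 0, 18, 0],
    [0, 0, 0, 0],
    [0, 0, 0, 0]
  ]
}}

```text
time_s: 2.78
eef_pos: [0.5572, 0.1054, 0.1189]
tcp_rot: [0.994, -0.111, -0.004, -0.004]
force: [0.6, -0.3, 0.6]
opening: 1.001
```

```bash
python3 -c "
from h import *
plan([.5597,.1131,.058],-12.2,6)"
```

```text
t 2.78 pos [0.5572 0.1054 0.1189] yaw -12.74 f [ 0.59 -0.27  0.56] op 1.001
[[0.1, -1.3, 10.1, -0.002], [0.1, -1.3, 10.1, -0.002], [0.1, -1.3, 10.1, -0.002], [0.1, -1.3, 10.1, -0.002], [0.1, -1.3, 10.1, -0.002], [0.1, -1.3, 10.1, -0.002]]
```

>>> {"name": "apply_moves", "arguments": {
  "motion": [
    [0, -2.5, 4, -0.003],
    [0, -2.5, 10, -0.003],
    [0, -2, 12, 0],
    [0, 0, 12, 0],
    [0, 0, 10, 0],
    [0, 0, 6, 0],
    [0, 0, 0, 0],
    [0, 0, 0, 0]
  ]
}}

```text
time_s: 3.45
eef_pos: [0.5593, 0.1125, 0.0622]
tcp_rot: [0.994, -0.108, -0.002, -0.005]
force: [-0.1, -0.1, 0.8]
opening: 0.996
```

```bash
python3 -c "
from h import *
plan([.5597,.1131,.058],-12.2,2)"
```

```text
t 3.45 pos [0.5593 0.1125 0.0622] yaw -12.42 f [-0.12 -0.1   0.84] op 0.996
[[0.1, -0.3, 2.1, -0.002], [0.1, -0.3, 2.1, -0.002]]
```

>>> {"name": "apply_moves", "arguments": {
  "motion": [
    [0, 0, 2, 0],
    [0, 0, 0, 0],
    [0, 0, 0, 0],
    [0, 0, 0, 0],
    [0, 0, 0, 0],
    [0, 0, 0, 0],
    [0, 0, 0, 0],
    [0, 0, 0, 0]
  ],
  "jaw": 0
}}

```text
time_s: 4.12
eef_pos: [0.5604, 0.1127, 0.0618]
tcp_rot: [0.994, -0.108, -0.0, -0.005]
force: [0.7, 0.6, -1.2]
opening: 0.243
```

```bash
python3 -c "
from h import *
plan([.5597,.1131,.058],-12.2,2)
from plant import get_image
import cv2
cv2.imwrite('pics/w2.png',get_image('wrist')[:,:,::-1])"
```

```text
t 4.12 pos [0.5604 0.1127 0.0618] yaw -12.42 f [ 0.66  0.63 -1.15] op 0.243
[[-0.4, -0.1, 1.9, -0.002], [-0.4, -0.1, 1.9, -0.002]]
```

View pics/w2.png

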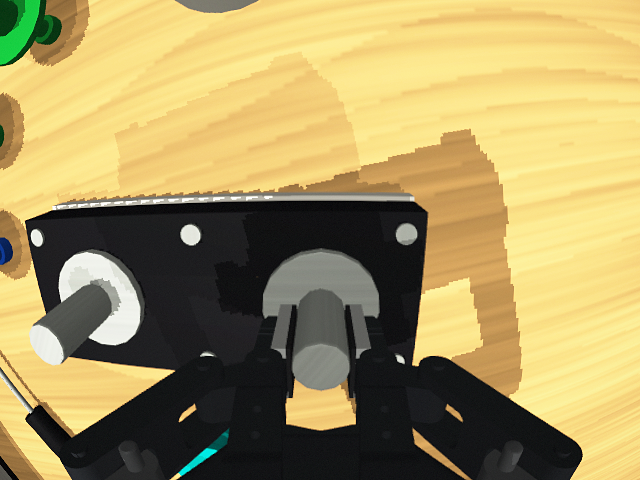

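The jaws stopped at opening 0.243 on the stub, and the wrist picture shows the stub (320,340) between both pads. I'll now push left, which is tool -y.

>>> {"name": "apply_moves", "arguments": {
  "motion": [
    [0, -2, 0, 0],
    [0, -2, 0, 0],
    [0, -2, 0, 0]
  ]
}}

```text
time_s: 4.42
eef_pos: [0.5612, 0.1164, 0.0617]
tcp_rot: [0.994, -0.109, -0.001, -0.003]
force: [-2.1, -8.7, 1.3]
opening: 0.244
```

>>> {"name": "apply_moves", "arguments": {
  "motion": [
    [0, -2, 0, 0],
    [0, -2, 0, 0]
  ]
}}

```text
time_s: 4.58
eef_pos: [0.5615, 0.1169, 0.0617]
tcp_rot: [0.994, -0.109, -0.002, 0.002]
force: [-3.1, -9.8, 3.7]
opening: 0.242
```

```bash
python3 -c "
from h import *
plan([.5597,.1131,.058],-12.2,2)"
```

```text
t 4.58 pos [0.5615 0.1169 0.0617] yaw -12.56 f [-3.07 -9.82  3.65] op 0.242
[[-0.4, 2.1, 1.8, -0.003], [-0.4, 2.1, 1.8, -0.003]]
```

>>> {"name": "apply_moves", "arguments": {
  "motion": [
    [0, -5, 0, 0],
    [0, -5, 0, 0],
    [0, -5, 0, 0]
  ]
}}

```text
time_s: 4.83
eef_pos: [0.5621, 0.1188, 0.0624]
tcp_rot: [0.994, -0.112, -0.006, 0.016]
force: [-9.1, -19.9, 8.5]
opening: 0.239
```

Force climbs to about 22 N while the tool barely advances, so post_b is the firm one. I'll ease back and release it.

>>> {"name": "apply_moves", "arguments": {
  "motion": [
    [0, 3, 0, 0],
    [0, 3, 0, 0],
    [0, 0, 0, 0]
  ]
}}

```text
time_s: 5.08
eef_pos: [0.5608, 0.1132, 0.0625]
tcp_rot: [0.993, -0.113, -0.007, 0.015]
force: [0.3, 2.6, -1.9]
opening: 0.239
```

```bash
python3 -c "
from h import *
plan([.5600,.1130,.0618],-12.2,2)"
```

```text
t 5.08 pos [0.5608 0.1132 0.0625] yaw -12.97 f [ 0.31  2.63 -1.89] op 0.239
[[-0.4, 0.2, 0.4, -0.007], [-0.4, 0.2, 0.4, -0.007]]
```

>>> {"name": "apply_moves", "arguments": {
  "motion": [
    [0, 0, 0, 0],
    [0, 0, 0, 0],
    [0, 0, 0, 0],
    [0, 0, 0, 0],
    [0, 0, -10, 0],
    [0, 0, -20, 0],
    [0, 0, -20, 0],
    [0, 0, -10, 0]
  ],
  "jaw": 80
}}

```text
time_s: 5.75
eef_pos: [0.5604, 0.1155, 0.1238]
tcp_rot: [0.994, -0.112, -0.009, 0.016]
force: [0.8, 0.2, 0.9]
opening: 0.802
```

```bash
python3 -c "
from h import *
s,_=st();print(R.from_quat(s['tcp_rot']).as_matrix()[:,2])
plan([.585,.230,.125],-12.2,5)"
```

```text
[-0.02156858 -0.03007177 -0.99931501]
t 5.75 pos [0.5604 0.1155 0.1238] yaw -12.89 f [0.81 0.22 0.86] op 0.802
[[-0.3, -23.4, -0.2, -0.002], [-0.2, -23.4, -0.2, -0.002], [-0.2, -23.4, -0.2, -0.002], [-0.1, -23.4, -0.2, -0.002], [-0.1, -23.4, -0.2, -0.002]]
```

```bash
cat >> h.py <<'E'
def plan(tgt,yaw,n):
    s,y0=st(); d=(np.array(tgt)-s['eef_pos'])*1000/n; dr=-np.radians(yaw-y0)/n
    print('t',round(s['time_s'],2),'pos',s['eef_pos'].round(4),'yaw',round(y0,2),'f',s['force'].round(2),'op',round(s['opening'],3))
    Q=R.from_quat(s['tcp_rot'])
    print('tilt z',Q.as_matrix()[:2,2].round(3))
    for i in (0,n-1): print(i,(Q*R.from_euler('z',dr*i)).inv().apply(d).round(1),round(dr,3))
E
python3 -c "
from h import *
plan([.585,.230,.125],-12.2,5)"
```

```text
t 5.75 pos [0.5604 0.1155 0.1238] yaw -12.89 f [0.81 0.22 0.86] op 0.802
tilt z [-0.022 -0.03 ]
0 [ -0.3 -23.4  -1. ] -0.002
4 [ -0.1 -23.4  -1. ] -0.002
```

>>> {"name": "apply_moves", "arguments": {
  "motion": [
    [0, -15, -1, -0.002],
    [0, -23, -1, -0.002],
    [0, -23, -1, -0.002],
    [0, -23, -1, -0.002],
    [0, -20, -1, -0.002],
    [0, -6, 0, 0],
    [0, 0, 0, 0],
    [0, 0, 0, 0]
  ]
}}

```text
time_s: 6.42
eef_pos: [0.5882, 0.2264, 0.1342]
tcp_rot: [0.994, -0.108, -0.003, 0.015]
force: [0.7, -0.3, 0.0]
opening: 0.801
```

```bash
python3 -c "
from h import *
from plant import get_image
import cv2
plan([.585,.230,.06],-12.2,5)
s,_=st();print(repr(s['eef_pos']),repr(s['tcp_rot']))
cv2.imwrite('pics/w3.png',get_image('wrist')[:,:,::-1])
plan([.585,.230,.06],-12.2,5)"
```

```text
t 6.42 pos [0.5882 0.2264 0.1342] yaw -12.41 f [ 0.66 -0.32  0.05] op 0.801
tilt z [-0.01  -0.029]
0 [-0.7 -1.  14.8] -0.001
4 [-0.7 -1.  14.8] -0.001
array([0.58819328, 0.22641108, 0.13421823]) array([ 0.99402338, -0.10809048, -0.00334298,  0.01492598])
t 6.47 pos [0.5882 0.2261 0.1342] yaw -12.44 f [-0.12  0.14 -0.45] op 0.799
tilt z [-0.01  -0.029]
0 [-0.7 -1.1 14.8] -0.001
4 [-0.7 -1.1 14.8] -0.001
```

View pics/w3.png

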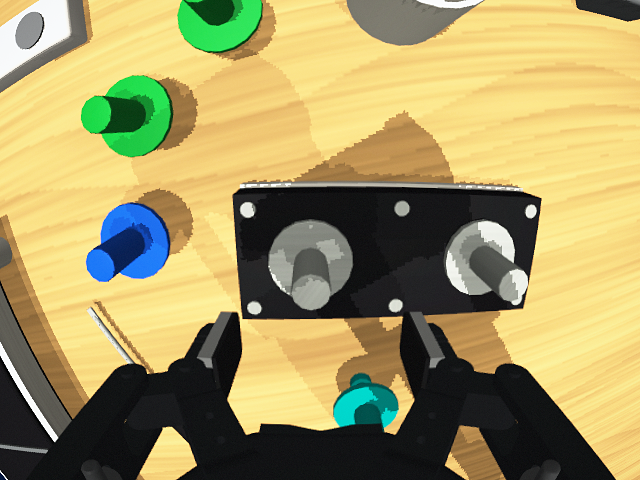

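>>> {"name": "apply_moves", "arguments": {
  "motion": [
    [-1, -1, 8, 0],
    [-1, -2, 14, 0],
    [-1, -2, 16, 0],
    [-0.5, -1, 16, 0],
    [0, 0, 12, 0],
    [0, 0, 5, 0],
    [0, 0, 0, 0],
    [0, 0, 0, 0]
  ]
}}

```text
time_s: 7.13
eef_pos: [0.5849, 0.2233, 0.0586]
tcp_rot: [0.994, -0.112, -0.003, 0.016]
force: [-1.0, 0.1, -0.2]
opening: 0.799
```

```bash
python3 -c "
from h import *
plan([.585,.230,.06],-12.2,2)"
```

```text
t 7.13 pos [0.5849 0.2233 0.0586] yaw -12.92 f [-0.96  0.1  -0.19] op 0.799
tilt z [-0.01 -0.03]
0 [-0.7 -3.3 -0.8] -0.006
1 [-0.7 -3.3 -0.8] -0.006
```

>>> {"name": "apply_moves", "arguments": {
  "motion": [
    [-0.5, -3, -1, -0.005],
    [0, -3, -1, -0.005],
    [0, 0, 0, 0],
    [0, 0, 0, 0]
  ]
}}

```text
time_s: 7.47
eef_pos: [0.5873, 0.2299, 0.0636]
tcp_rot: [0.994, -0.107, -0.002, 0.015]
force: [-0.1, -0.1, -0.2]
opening: 0.795
```

```bash
python3 -c "
from h import *
plan([.585,.230,.06],-12.2,2)"
```

```text
t 7.47 pos [0.5873 0.2299 0.0636] yaw -12.31 f [-0.15 -0.05 -0.21] op 0.795
tilt z [-0.006 -0.029]
0 [-1.1  0.2  1.8] -0.001
1 [-1.1  0.2  1.8] -0.001
```

>>> {"name": "apply_moves", "arguments": {
  "motion": [
    [-1.5, 0, 1.5, 0],
    [0, 0, 0.5, 0],
    [0, 0, 0, 0],
    [0, 0, 0, 0],
    [0, 0, 0, 0],
    [0, 0, 0, 0],
    [0, 0, 0, 0],
    [0, 0, 0, 0]
  ],
  "jaw": 0
}}

```text
time_s: 8.13
eef_pos: [0.5866, 0.231, 0.0634]
tcp_rot: [0.994, -0.107, 0.0, 0.014]
force: [-0.0, -0.3, 0.4]
opening: 0.239
```

```bash
python3 -c "
from h import *
plan([.585,.230,.06],-12.2,2)"
```

```text
t 8.13 pos [0.5866 0.231  0.0634] yaw -12.28 f [-0.01 -0.28  0.37] op 0.239
tilt z [-0.003 -0.028]
0 [-0.7  0.6  1.7] -0.001
1 [-0.7  0.6  1.7] -0.001
```

>>> {"name": "apply_moves", "arguments": {
  "motion": [
    [0, -2.5, 0, 0],
    [0, -2.5, 0, 0],
    [0, -2.5, 0, 0]
  ]
}}

```text
time_s: 8.38
eef_pos: [0.5884, 0.2373, 0.0634]
tcp_rot: [0.994, -0.108, -0.0, 0.015]
force: [-1.5, -3.0, 2.0]
opening: 0.238
```

>>> {"name": "apply_moves", "arguments": {
  "motion": [
    [0, -2, 0, 0],
    [0, -2, 0, 0]
  ]
}}

```text
time_s: 8.55
eef_pos: [0.5893, 0.2402, 0.0636]
tcp_rot: [0.994, -0.108, -0.0, 0.017]
force: [-4.3, -12.0, 7.3]
opening: 0.238
```

```bash
python3 -c "
from h import *
plan([.585,.230,.06],-12.2,2)"
```

```text
t 8.55 pos [0.5893 0.2402 0.0636] yaw -12.38 f [ -4.34 -12.01   7.32] op 0.238
tilt z [-0.004 -0.033]
0 [-1.   5.4  2. ] -0.002
1 [-1.   5.4  2. ] -0.002
```

post_a slid about 9 mm at roughly 3 N and then hit a stop at 12 N, so it is the loose one. I'll verify the left hold briefly, then push right about 16 mm.

>>> {"name": "apply_moves", "arguments": {
  "motion": [
    [0, 0, 0, 0],
    [0, 1.5, 0, 0],
    [0, 2.5, 0, 0],
    [0, 3, 0, 0],
    [0, 3, 0, 0],
    [0, 3, 0, 0]
  ]
}}

```text
time_s: 9.05
eef_pos: [0.5862, 0.2294, 0.0635]
tcp_rot: [0.994, -0.107, -0.0, 0.015]
force: [0.7, 1.6, 0.2]
opening: 0.24
```

```bash
python3 -c "
from h import *
plan([.585,.230,.06],-12.2,2)"
```

```text
t 9.05 pos [0.5862 0.2294 0.0635] yaw -12.26 f [0.71 1.65 0.16] op 0.24
tilt z [-0.004 -0.03 ]
0 [-0.7 -0.2  1.7] -0.001
1 [-0.7 -0.2  1.7] -0.001
```

>>> {"name": "apply_moves", "arguments": {
  "motion": [
    [0, 2, 0, 0],
    [0, 2, 0, 0],
    [0, 2, 0, 0]
  ]
}}

```text
time_s: 9.3
eef_pos: [0.5847, 0.2233, 0.0636]
tcp_rot: [0.994, -0.107, -0.0, 0.014]
force: [1.5, 7.6, -1.6]
opening: 0.241
```

>>> {"name": "apply_moves", "arguments": {
  "motion": [
    [0, 1.5, 0, 0],
    [0, 1.5, 0, 0]
  ]
}}

```text
time_s: 9.47
eef_pos: [0.5844, 0.2229, 0.0637]
tcp_rot: [0.994, -0.106, 0.001, 0.011]
force: [2.3, 7.2, -3.3]
opening: 0.243
```

>>> {"name": "apply_moves", "arguments": {
  "motion": [
    [0, -0.5, -2, 0],
    [0, 0, -5, 0],
    [0, 0, -8, 0],
    [0, 0, -12, 0]
  ]
}}

```text
time_s: 9.8
eef_pos: [0.5823, 0.2239, 0.0871]
tcp_rot: [0.994, -0.106, -0.003, 0.011]
force: [3.1, 2.1, -5.7]
opening: 0.24
```

```bash
python3 -c "
from h import *
plan([.585,.223,.20],-12.2,5)
from plant import get_image
import cv2
cv2.imwrite('pics/s4.png',get_image('scene')[:,:,::-1])"
```

```text
t 9.8 pos [0.5823 0.2239 0.0871] yaw -12.19 f [ 3.14  2.08 -5.71] op 0.24
tilt z [-0.008 -0.022]
0 [  0.5   0.6 -22.6] 0.0
4 [  0.5   0.6 -22.6] 0.0
```

View pics/s4.png

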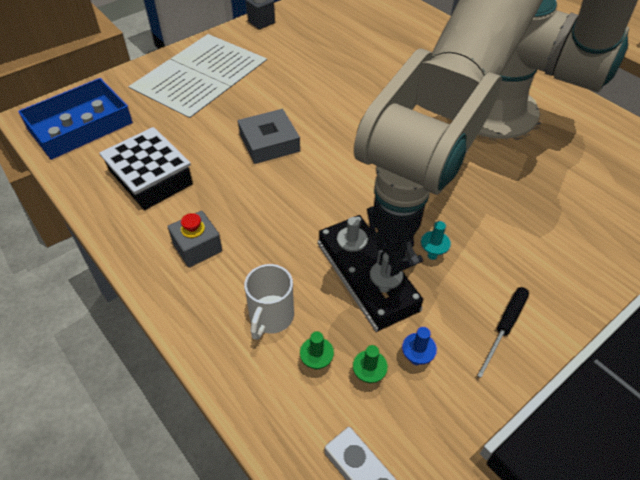

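The post is rising with its flange off the base (385,275). Post_b is still seated at (352,235). I'll continue the lift.

>>> {"name": "apply_moves", "arguments": {
  "motion": [
    [0.5, 0, -12, 0],
    [0.5, 0, -15, 0],
    [0.5, 0, -18, 0]
  ]
}}

```text
time_s: 10.1
eef_pos: [0.5836, 0.223, 0.1363]
tcp_rot: [0.994, -0.107, -0.004, 0.013]
force: [-0.1, -0.9, -2.4]
opening: 0.237
```

>>> {"name": "apply_moves", "arguments": {
  "motion": [
    [0, 0, -18, 0],
    [0, 0, -22, 0],
    [0, 0, -25, 0],
    [0, 0, -14, 0],
    [0, 0, 0, 0]
  ]
}}

```text
time_s: 10.52
eef_pos: [0.5848, 0.222, 0.2279]
tcp_rot: [0.994, -0.108, -0.0, 0.015]
force: [-0.2, -0.2, -2.3]
opening: 0.245
```

```bash
python3 -c "
from h import *
plan([.489,-.246,.21],-12.2,18)"
```

```text
t 10.52 pos [0.5848 0.222  0.2279] yaw -12.43 f [-0.25 -0.17 -2.31] op 0.245
tilt z [-0.004 -0.029]
0 [ 0.4 26.5  1.8] -0.0
17 [ 0.3 26.5  1.8] -0.0
```

>>> {"name": "apply_moves", "arguments": {
  "motion": [
    [0, 14, 0.5, 0],
    [0.5, 26, 1, 0],
    [0.5, 28, 1, 0],
    [0.5, 28, 1, 0],
    [0.5, 28, 1, 0],
    [0.5, 28, 1, 0],
    [0.5, 28, 1, 0],
    [0.5, 28, 1, 0]
  ]
}}

```text
time_s: 11.18
eef_pos: [0.5391, 0.0118, 0.2244]
tcp_rot: [0.994, -0.105, -0.002, 0.017]
force: [0.5, -0.3, -2.1]
opening: 0.239
```

```bash
python3 -c "
from h import *
plan([.489,-.246,.21],-12.2,9)"
```

```text
t 11.18 pos [0.5391 0.0118 0.2244] yaw -12.11 f [ 0.54 -0.33 -2.07] op 0.239
tilt z [-0.008 -0.033]
0 [ 0.6 29.1  2.6] 0.0
8 [ 0.6 29.1  2.6] 0.0
```

>>> {"name": "apply_moves", "arguments": {
  "motion": [
    [0.5, 28, 1.5, 0],
    [0.5, 28, 1.5, 0],
    [0.5, 28, 1.5, 0],
    [0.5, 28, 1.5, 0],
    [0.5, 28, 1.5, 0],
    [0.5, 28, 1.5, 0],
    [0.5, 25, 1.5, 0],
    [0.5, 18, 1, 0]
  ]
}}

```text
time_s: 11.85
eef_pos: [0.4891, -0.2093, 0.2161]
tcp_rot: [0.994, -0.108, -0.008, 0.019]
force: [0.2, -0.3, -2.0]
opening: 0.235
```

```bash
python3 -c "
from h import *
plan([.489,-.246,.21],-12.2,3)"
```

```text
t 11.85 pos [ 0.4891 -0.2093  0.2161] yaw -12.41 f [ 0.21 -0.29 -2.02] op 0.235
tilt z [-0.019 -0.037]
0 [ 2.6 11.9  2.5] -0.001
2 [ 2.6 11.9  2.5] -0.001
```

>>> {"name": "apply_moves", "arguments": {
  "motion": [
    [3, 10, 2, 0],
    [3, 8, 2, 0],
    [2.5, 5, 0, 0],
    [0, 0, 0, 0],
    [0, 0, 0, 0],
    [0, 0, 0, 0]
  ]
}}

```text
time_s: 12.35
eef_pos: [0.4907, -0.237, 0.2102]
tcp_rot: [0.994, -0.11, -0.01, 0.019]
force: [-0.5, -0.7, -1.8]
opening: 0.236
```

```bash
python3 -c "
from h import *
from plant import get_image
import cv2
plan([.490,-.244,.13],-12.2,3)
for n in ('wrist','top','scene'): cv2.imwrite(f'pics/{n}5.png',get_image(n)[:,:,::-1])
a=cv2.imread('pics/scene5.png')[60:200,190:350]; b=cv2.imread('pics/top5.png')[230:350,410:540]
cv2.imwrite('pics/c5.png',np.hstack([cv2.resize(a,(400,400)),cv2.resize(b,(400,400))]))"
```

```text
t 12.35 pos [ 0.4907 -0.237   0.2102] yaw -12.65 f [-0.48 -0.72 -1.83] op 0.236
tilt z [-0.025 -0.036]
0 [ 0.7  1.3 26.8] -0.003
2 [ 0.7  1.3 26.8] -0.003
```

View pics/wrist5.png

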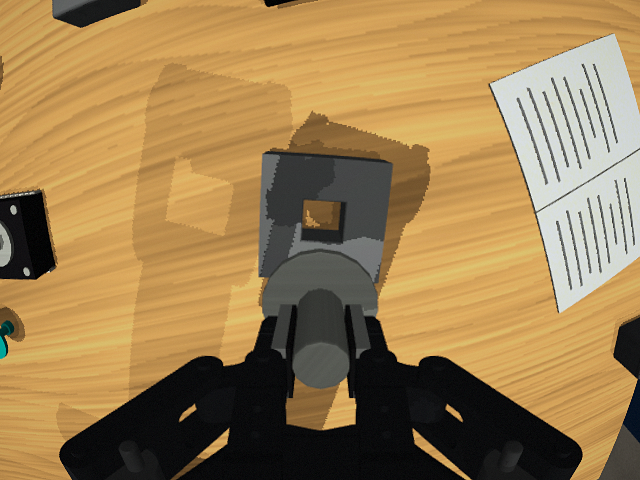

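View pics/c5.png

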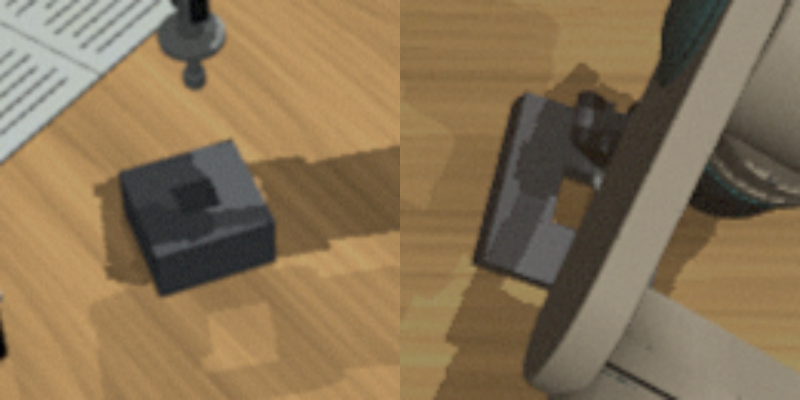

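```bash
python3 -c "
from h import *
s,_=st()
print(wr(324,221,.042,s['eef_pos'],s['tcp_rot']), onz('scene',268,127.7,.042), s['eef_pos'])
for dz in (0,):
  # held foot position in scene: crop (195,75)
  print(onz('scene',190+195*.4,60+75*.35,.2102-.0217-.038))
plan([.490,-.244,.13],-12.2,4)
"
```

```text
[ 0.49078586 -0.24782866] [ 0.48869167 -0.24598893] [ 0.49066335 -0.23699321  0.21044022]
[ 0.48198195 -0.24348117]
t 12.5 pos [ 0.4907 -0.237   0.2104] yaw -12.63 f [ 0.47 -0.39 -1.91] op 0.233
tilt z [-0.024 -0.036]
0 [ 0.5  0.9 20.2] -0.002
3 [ 0.5  0.9 20.2] -0.002
```

>>> {"name": "apply_moves", "arguments": {
  "motion": [
    [1, 2, 12, 0],
    [1, 2, 18, 0],
    [1, 2, 18, 0],
    [1, 2, 16, 0],
    [0, 0, 4, 0],
    [0, 0, 0, 0],
    [0, 0, 0, 0]
  ]
}}

```text
time_s: 13.08
eef_pos: [0.4918, -0.2468, 0.1379]
tcp_rot: [0.994, -0.108, -0.009, 0.019]
force: [-0.2, -0.5, -2.8]
opening: 0.242
```

```bash
python3 -c "
from h import *
from plant import get_image
import cv2
plan([.492,-.244,.11],-12.2,3)
for n in ('wrist','scene'): cv2.imwrite(f'pics/{n}6.png',get_image(n)[:,:,::-1])
a=cv2.imread('pics/scene6.png')[60:200,190:350]; b=cv2.imread('pics/wrist6.png')[100:460,130:530]
cv2.imwrite('pics/c6.png',np.hstack([cv2.resize(a,(400,350)),cv2.resize(b,(400,350))]))"
```

```text
t 13.08 pos [ 0.4918 -0.2468  0.1379] yaw -12.43 f [-0.21 -0.46 -2.79] op 0.242
tilt z [-0.023 -0.036]
0 [ 0.  -1.3  9.3] -0.001
2 [ 0.  -1.3  9.3] -0.001
```

View pics/c6.png

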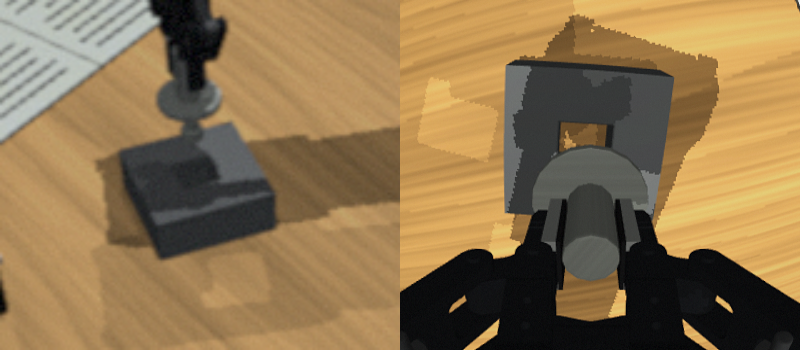

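>>> {"name": "apply_moves", "arguments": {
  "motion": [
    [0, -2, 6, 0],
    [0, -1.5, 9, 0],
    [0, -1, 9, 0],
    [0, -0.5, 6, 0],
    [0, 0, 0, 0],
    [0, 0, 0, 0]
  ]
}}

```text
time_s: 13.68
eef_pos: [0.4939, -0.243, 0.1082]
tcp_rot: [0.994, -0.108, -0.006, 0.021]
force: [0.5, 0.1, -2.0]
opening: 0.24
```

```bash
python3 -c "
from h import *
from plant import get_image
import cv2
plan([.492,-.244,.08],-12.2,3)
for n in ('wrist','scene'): cv2.imwrite(f'pics/{n}7.png',get_image(n)[:,:,::-1])
a=cv2.imread('pics/scene7.png')[85:165,225:315]; b=cv2.imread('pics/wrist7.png')[100:460,130:530]
cv2.imwrite('pics/c7.png',np.hstack([cv2.resize(a,(400,355)),cv2.resize(b,(400,355))]))"
```

```text
t 13.68 pos [ 0.4939 -0.243   0.1082] yaw -12.39 f [ 0.49  0.05 -2.01] op 0.24
tilt z [-0.017 -0.04 ]
0 [-0.5  0.1  9.4] -0.001
2 [-0.5  0.1  9.4] -0.001
```

View pics/c7.png

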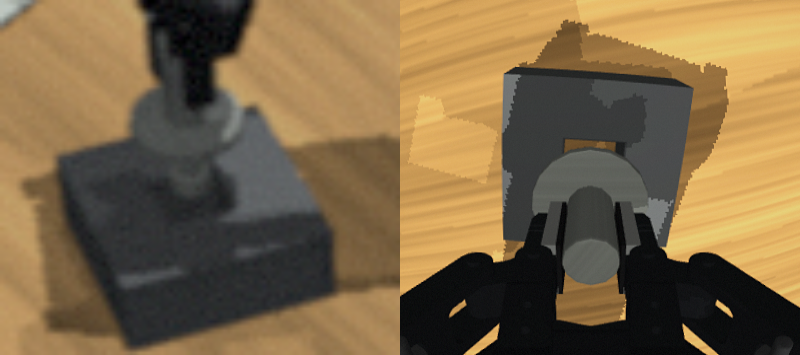

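>>> {"name": "apply_moves", "arguments": {
  "motion": [
    [-0.5, 0.3, 6, 0],
    [-0.5, 0.3, 8, 0],
    [-0.3, 0.3, 8, 0],
    [0, 0, 4, 0]
  ]
}}

```text
time_s: 14.12
eef_pos: [0.493, -0.2455, 0.0823]
tcp_rot: [0.994, -0.108, -0.004, 0.021]
force: [-0.0, -0.2, -2.6]
opening: 0.245
```

```bash
python3 -c "
from h import *
plan([.492,-.244,.064],-12.2,3)"
```

```text
t 14.12 pos [ 0.493  -0.2455  0.0823] yaw -12.4 f [-0.   -0.18 -2.58] op 0.245
tilt z [-0.013 -0.042]
0 [-0.4 -0.7  6.1] -0.001
2 [-0.4 -0.7  6.1] -0.001
```

No contact yet and the foot is about 20 mm into the hole. I'll continue down.

>>> {"name": "apply_moves", "arguments": {
  "motion": [
    [-0.3, -0.7, 4, 0],
    [-0.3, -0.5, 4, 0],
    [0, -0.3, 4, 0],
    [0, 0, 2, 0]
  ]
}}

```text
time_s: 14.45
eef_pos: [0.4917, -0.2442, 0.0651]
tcp_rot: [0.994, -0.108, -0.006, 0.021]
force: [-0.3, 0.1, -2.1]
opening: 0.239
```

>>> {"name": "apply_moves", "arguments": {
  "motion": [
    [0, 0, 1.5, 0],
    [0, 0, 1.5, 0],
    [0, 0, 0, 0]
  ]
}}

```text
time_s: 14.7
eef_pos: [0.4923, -0.2447, 0.0643]
tcp_rot: [0.994, -0.108, -0.005, 0.021]
force: [0.3, -0.2, -2.2]
opening: 0.238
```

>>> {"name": "apply_moves", "arguments": {
  "motion": [
    [0, 0, 2, 0],
    [0, 0, 2, 0],
    [0, 0, 2, 0]
  ]
}}

```text
time_s: 14.95
eef_pos: [0.494, -0.2458, 0.0636]
tcp_rot: [0.994, -0.108, -0.002, 0.022]
force: [-5.6, 2.2, 10.2]
opening: 0.237
```

```bash
python3 -c "
from h import *
plan([.492,-.244,.064],-12.2,3)"
```

```text
t 14.95 pos [ 0.494  -0.2458  0.0636] yaw -12.4 f [-5.59  2.2  10.2 ] op 0.237
tilt z [-0.009 -0.044]
0 [-0.8 -0.4 -0.2] -0.001
2 [-0.8 -0.4 -0.2] -0.001
```

The flange has touched down at about 10 N, with TCP z 0.0636 matching the height it had in the base. I'll check in a picture before letting go.

```bash
python3 -c "
from h import *
from plant import get_image
import cv2
for n in ('wrist','scene'): cv2.imwrite(f'pics/{n}8.png',get_image(n)[:,:,::-1])
a=cv2.imread('pics/scene8.png')[85:165,225:315]; b=cv2.imread('pics/wrist8.png')[100:460,130:530]
cv2.imwrite('pics/c8.png',np.hstack([cv2.resize(a,(400,355)),cv2.resize(b,(400,355))]))"
```

```text
(no output)
```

View pics/c8.png

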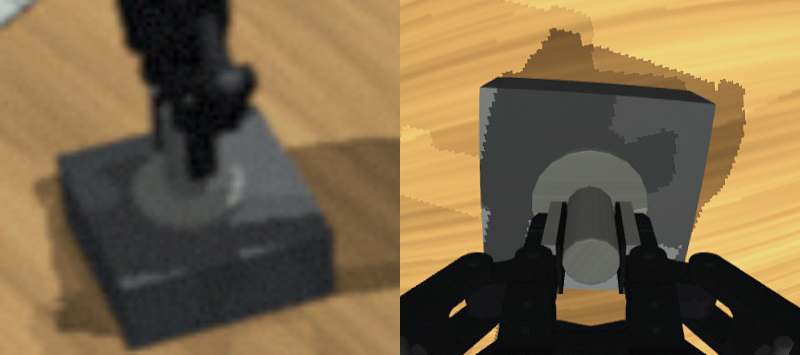

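The flange is down on the block top, covering the hole in both views, with its centre at about (188,190) in the scene crop. Releasing now.

>>> {"name": "apply_moves", "arguments": {
  "motion": [
    [0, 0, 0, 0],
    [0, 0, 0, 0],
    [0, 0, 0, 0],
    [0, 0, 0, 0],
    [0, 0, 0, 0],
    [0, 0, 0, 0]
  ],
  "jaw": 80
}}

```text
time_s: 15.55
eef_pos: [0.4952, -0.2465, 0.0648]
tcp_rot: [0.994, -0.108, -0.0, 0.023]
force: [-0.6, -1.1, -0.1]
opening: 0.799
```

>>> {"name": "apply_moves", "arguments": {
  "motion": [
    [0, -0.5, -10, 0],
    [0, -0.8, -20, 0],
    [0, -0.8, -25, 0],
    [0, -0.8, -25, 0],
    [0, 0, -25, 0],
    [0, 0, -15, 0],
    [0, 0, 0, 0],
    [0, 0, 0, 0]
  ]
}}

```text
time_s: 16.22
eef_pos: [0.4957, -0.2368, 0.1922]
tcp_rot: [0.994, -0.108, -0.001, 0.023]
force: [0.8, -0.3, -0.3]
opening: 0.802
```

```bash
python3 -c "
from h import *
from plant import get_image
import cv2
plan([.492,-.244,.064],-12.2,3)
s,_=st();p,q=s['eef_pos'],s['tcp_rot'];print(repr(p),repr(q))
for n in ('wrist','scene','top'): cv2.imwrite(f'pics/{n}9.png',get_image(n)[:,:,::-1])
a=cv2.imread('pics/scene9.png')[70:270,210:410]; b=cv2.imread('pics/wrist9.png')[100:460,130:530]
cv2.imwrite('pics/c9.png',np.hstack([cv2.resize(a,(400,400)),cv2.resize(b,(400,360))[:].repeat(1,0) if 0 else cv2.resize(b,(400,400))]))"
```

```text
t 16.22 pos [ 0.4957 -0.2368  0.1922] yaw -12.39 f [ 0.84 -0.33 -0.26] op 0.802
tilt z [-0.007 -0.045]
0 [-0.8  0.7 42.8] -0.001
2 [-0.8  0.6 42.8] -0.001
array([ 0.49566727, -0.23683304,  0.19221093]) array([ 0.99389688, -0.1079365 , -0.0011224 ,  0.02274759])
```

View pics/c9.png

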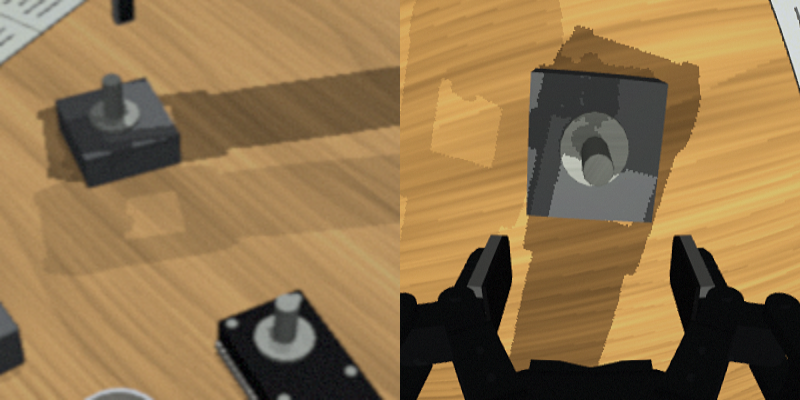

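View pics/wrist9.png

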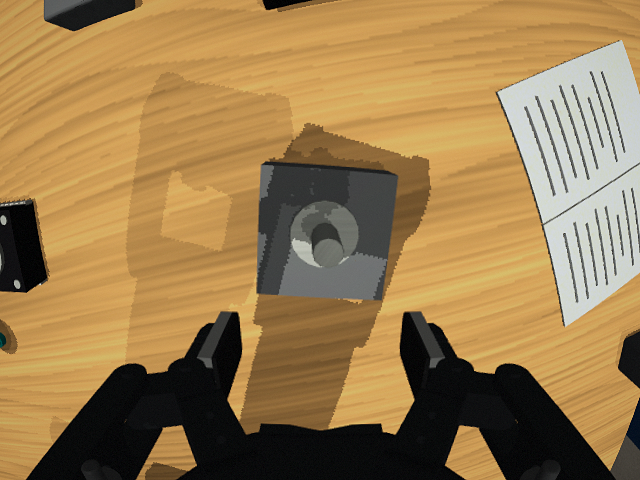

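```bash
python3 -c "
from h import *
p=[0.49566727,-0.23683304,0.19221093];q=[0.99389688,-0.1079365,-0.0011224,0.02274759]
print('flange',wr(324.5,233,.048,p,q),'stub',wr(328,251,.096,p,q))
print('block',np.mean([wr(*c,.042,p,q) for c in((262,165),(398,175),(382,300),(258,293))],0))
print('B scene',onz('scene',210+285/2,70+338/2,.048),'stub top',onz('scene',210+290/2,70+300/2,.096))
"
python3 -c "
from plant import close_job
print(close_job())"
```

```text
flange [ 0.4948313  -0.24735845] stub [ 0.49523126 -0.24708456]
block [ 0.49046491 -0.24777944]
B scene [0.56105853 0.11756433] stub top [0.55624947 0.11531632]
the job is handed in; nothing more can be done
None
```

The loose post is now in the service block, and I handed the job in at about 16 s of the 54 s allowed. The hand-in gave no verdict.

- **post_b (right):** I gripped it first. It gave about 4 mm and then pushed back with rising force, to about 22 N, so it is the firm one. I eased it back and released it.
- **post_a (left):** It slid left by about 9–10 mm of tool travel to a stop at about 12 N, then right by about 17 mm to the other stop, so it is the loose one. I drew it up, lowered it into the block's hole and let go only once its flange touched down at about 10 N.

**Last checks:**
- **post_a in the block:** From the wrist picture, its axis is about 4 mm from the middle of the block. The stub is over the flange to within about 0.5 mm, so it stands upright with its flange down.
- **post_b in the base:** In the scene picture it is seated and upright. The scene picture's reading of its position differs by up to about 5 mm from the earlier ones. I put that down to rough pixel reading, but did not recheck it.
- **Gripper:** It had picked up a tilt of about 2.5° during the moves. It ended open at 0.19 m height, touching nothing.

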